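# Nip a shoe last in the bench jig and lock it with the thumb wedge

### The arm

A 6-joint arm with a two-finger parallel gripper is mounted at the origin on the work surface. World frame = base frame: x ahead of the robot, y to its left, z up, the work surface at z = 0. Lengths are in m, angles in rad, forces in N, time in s.
With the tool pointing down it reaches from about 0.275 to 0.75 m from the base axis. Payload 10.2 kg.
Tool frame: the origin (TCP) lies at the very end of the fingers, on their centre line; the grasp point (between the pads) lies 19 mm behind it; z points along the fingers, y is the direction in which the jaws open and shut (so a half turn about z gives the same grasp; the last joint's range is limited). The gripper opens to 85 mm and grips with 20 to 120 N. Pads are 22 mm wide; open, the fingers measure 114 mm over their backs; the gripper's body (76 mm by 85 mm) begins 54 mm behind the grasp point. The pads swing forward as they close: fully open they stand 13 mm farther back than shut.
Start: joints at [1.037, 0.313, 1.498, -0, 1.331, -0.223], TCP at [0.161, 0.5, 0.231] pointing down, gripper open.
Joint ranges: [-2.94, 2.94], [-0.97, 2.17], [0.19, 2.56], [-1.23, 4.37], [0.02, 3.11], [-2.88, 2.88]. Speed limits (rad/s): [2.39, 2.39, 3.01, 3.14, 3.14, 3.14].

### API

Orientations are given as a rotation vector (axis times angle).
In Python, from station import robot gives the robot as it stands. Calls block until the motion is done:
- robot.move_ptp(position, orientation): joint-space move of the TCP to a pose.
- robot.line_to(position, frame=None, max_speed=0.15, contact_N=None): straight line of the TCP; frame=None keeps the orientation; max_speed is the mean speed in m/s. With contact_N (N) it stops when the force on the tool has changed by that much, and returns True; else False.
- robot.goto_joints(angles): joint-space move.
- robot.gripper_open() and robot.close_gripper(newtons=None): open the fingers fully, or close them until they stop; newtons is the grip in N (None keeps the last).
- robot.hold(seconds).
- robot.solve_ik(position, orientation): joint angles nearest the present ones, or None.
- robot.grab_frame(name): name is "side" or "top" or "wrist"; returns (picture, depth): 384x512x3 uint8, blue, green, red; 384x512 float32, m along the optical axis (not along the pixel's ray), 0 where there is no reading.
- robot.camera_model(name): a dict with "K" (3x3 intrinsics, pixels), "dist" ([k1, k2, p1, p2, k3] as OpenCV has them; the pictures are not rectified), "world_to_cam" (4x4, takes a point from world to camera coordinates); the wrist camera has in their place "tool_from_camera" (4x4, takes a point from camera to tool coordinates, whose origin is the TCP and whose axes are the flange's). Camera axes: x right, y up, looking along -z (the intrinsics and any distortion apply to the point x, -y, -z); pixel columns grow to the right and rows downward; lengths in m; the calibration is good to about 2 mm. A picture is of the moment at which its call begins: read the wrist's pose just before it. camera_model takes no time and is no camera call.
A pose or a line that the arm cannot do raises robot.MotionError and nothing moves.
- robot.job_done(): hands the job in, once; it reports no verdict.
Readings, each from a call of its own:
- robot.get_time(): time.
- robot.get_joint_positions(): joint angles.
- robot.get_qvel(): joint speeds.
- robot.get_effort(): joint torques, N m.
- robot.get_tool_pos(): TCP position.
- robot.get_eef_rot(): TCP orientation.
- robot.get_contact_force(): force on the tool from outside, world axes, zero at the start.
- robot.get_torque(): the same for the moment, N m.
- robot.get_width(): finger opening in m.
Only numpy, scipy, OpenCV 4.12 (cv2) and the standard library are available. Lean on these libraries where they do the work, as an engineer would, in place of code of your own. Each camera call takes 0.05 s, during which the arm holds its last target.

### The job

Clamp the wooden shoe last in the plywood jig: first slide the steel bar by its black knob so that its heel pad pushes the last up until the toe sits snug against the toe stop, then slide the red thumb wedge along its ramp towards the toe stop until you feel it jam hard against the bar, so that the bar stays locked. Push firmly but do not force anything, let go of everything, and leave the other things on the bench where they are.

Things in the scene. Friction and masses are not known exactly. Their poses are not given: they have to be found in the camera images.
- jig: Plywood board 165 x 650 x 15 mm, fixed on the bench. Origin on the bench under the bar's centre line; its y axis runs along the bar towards the toe stop, x across, z up; the board's top is at z = 15. Two low fences (14 mm high, inner faces at x = -51 and 51, y 130 to 250) guide the last. Two dark keeper straps, 16 mm wide, top at z = 49, cross the bar at y = -116 (x -75 to 31) and y = -285 (x -26 to 26).
- toe_stop (a point): Middle of the toe stop's soft cork face, at board level: a dark wooden block 75 wide, 35 mm high; its face is the plane y = 270 of the jig. The last is snug when the push on the bar has risen to about 12 N.
- ramp (a point): Middle of the top of the aluminium ramp block beside the bar (-x side): x -76 to about -30, y -270 to -90 in the jig's frame, top at z = 40. Its face towards the bar is the ramp the wedge slides on.
- bar: Steel bar 25 mm wide that slides along the jig's y under the keepers, against about 3 N of friction; travel 115 mm, at the start 0 to 30 mm from its back end, well short of the last. A soft cork-faced heel pad, 52 wide and 45 mm high, stands on its front end. Origin on the board (z = 15 in the jig's frame) under the middle of the pad's front face; axes as the jig's.
- knob (a point): Upright black round knob on the bar, 20 mm in diameter, standing 35 mm behind the heel pad's front face; it rises to 91 mm above the bench. The point is on its axis, 75 mm above the bench. Push it towards the toe stop (from behind) or pinch it from above.
- last: Wooden shoe last (foot form), 240 long, up to 82 wide, 72 mm high, 0.3 to 0.6 kg, loose, sole down on the board, toe towards the toe stop and 8 to 25 mm short of it. Origin in the middle of the sole; its y axis runs to the toe, z up. It slides with 2 to 5 N; more than 30 N through the bar would dent it.
- toe (a point): Point at the tip of the last's toe, at sole level. Seated: its y in the jig's frame is 270 mm.
- heel (a point): Point at the back of the last's heel, 24 mm above the sole. Nipped: it lies in the plane of the heel pad's front face (y = 0 in the bar's frame).
- wedge: Red captive thumb wedge, 90 long, 10 to 23 mm thick, between ramp and bar. It slides 55 mm along the jig's direction (sin 8 deg, cos 8 deg, 0), towards the toe stop and slowly in towards the bar; it starts 0 to 10 mm from its back end. Sliding it takes 5 to 6 N and it stays where it is left. Origin on its inner face at mid-length, on the board; axes as the jig's.
- strip (a point): Front end of the brass wear strip on the bar's side, which the wedge jams on. Where they meet, 18 to 40 mm from the wedge's back end, cannot be seen: the strip's wear differs. From there the push needed rises by about 6 N for each mm. A push of 14 to 18 N jams it properly, and it then holds when released; a push above 26 N bruises the bar.
- tab (a point): Upright red thumb tab on the wedge's back end, 18 (jig x) by 12 (jig y) mm, rising to 91 mm above the bench. The point is on its vertical middle line, 75 mm above the bench. Push it from behind or pinch it from above.
- tin: Small round blue tin, 44 mm wide, 22 mm high, standing on the jig board beside the bar, at its +x side. Leave alone. Origin under its middle.
- spacer: Brass spacer block 22 x 45 x 14 mm on the jig board beside the bar, at its +x side. Leave alone. Origin under its middle.
- last2: Second wooden last, 240 mm long, lying on the bench on the far right. Leave alone.
- hammer: Hammer lying beyond the jig. Leave alone.
- jar: Amber glass jar, 60 mm wide, 70 mm high, on the left of the bench. Leave alone.
- awl: Awl lying on the bench on the robot's left. Leave alone.
- cup: Blue mug, 72 mm wide, 85 mm high, on the far left of the bench. Leave alone.

How it is judged:
On the way, in this order (a step that is already met when the one before it is completed fails the run):
1. the bar has pushed the last home against the toe stop while the wedge is still loose (y of toe in the frame of jig above 0.268 m and y of heel in the frame of bar below 0.002 m and contact force between wedge and bar below 1 N), for 0.2 s.
2. the wedge is jammed against the bar with the last still nipped (y of toe in the frame of jig above 0.268 m and y of heel in the frame of bar below 0.002 m and contact force between wedge and bar above 10 N), for 0.2 s.
At the end, for the whole second after the job is handed in: The last lies flat with its toe within 2 mm of the toe stop and its heel within 2 mm of the heel pad, and the released wedge presses on the bar with more than 10 N; everything at rest (all of step 2 and angle between last's own z axis and vertical below 0.1 rad and linear speed of each of last, bar below 0.01 m/s); the robot touches nothing.
It fails at once if the bar presses on the last with more than 30 N (contact force between bar and last above 30 N).
It fails at once if the wedge is forced: it presses on the bar with more than 45 N (contact force between wedge and bar above 45 N).
It fails at once if one of the other things is moved by more than 25 mm (distance of any of tin, spacer, last2, hammer, jar, awl, cup from where it was at the start of the episode above 0.025 m).
It also fails if it takes over 48 s, if anything falls off the work surface, if the arm or the gripper's body presses on something with over 40 N, if the wrist force passes 120 N, or if a joint passes its speed limit or range.

## Working session

There is one attempt and no reset: what is moved stays moved. The work goes in short steps, each a Python script; the robot and the scene stay as the last script left them, time stands still between calls to the robot, and variables do not carry over. Pictures are saved under pics/ and viewed, and the job is handed in when it is done.

```bash
ls; mkdir -p pics; python3 - <<'E'
from station import robot
import cv2,numpy as np
for n in ["side","top"]:
    im,d=robot.grab_frame(n); cv2.imwrite(f"pics/{n}0.png",im); np.save(f"{n}0.npy",d); np.save(f"{n}0im.npy",im)
    c=robot.camera_model(n); print(n,c)
print(robot.get_time(),robot.get_contact_force())
E
```

```text
pics
side {'K': array([[443.95052214,   0.        , 250.98675795],
       [  0.        , 443.95052214, 187.99438236],
       [  0.        ,   0.        ,   1.        ]]), 'dist': array([0.00794508, 0.        , 0.        , 0.        , 0.        ]), 'world_to_cam': array([[ 0.81070389, -0.58538807,  0.0089446 , -0.41619148],
       [ 0.32455257,  0.46208346,  0.82531479, -0.23555533],
       [-0.48726259, -0.66618292,  0.56460206, -1.19641302],
       [ 0.        ,  0.        ,  0.        ,  1.        ]])}
top {'K': array([[400.35995758,   0.        , 250.00884244],
       [  0.        , 400.35995758, 196.83917254],
       [  0.        ,   0.        ,   1.        ]]), 'dist': array([0.02931679, 0.        , 0.        , 0.        , 0.        ]), 'world_to_cam': array([[-0.02608488, -0.99956949,  0.01343171, -0.01579527],
       [ 0.98393919, -0.02329887,  0.1769769 , -0.52220172],
       [-0.17658777,  0.01783241,  0.98412335, -1.30865583],
       [ 0.        ,  0.        ,  0.        ,  1.        ]])}
0.1 [ 0.3303235   0.09329488 -0.51537634]
```

View pics/side0.png

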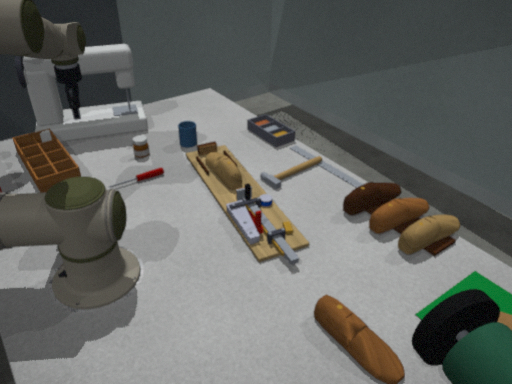

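View pics/top0.png

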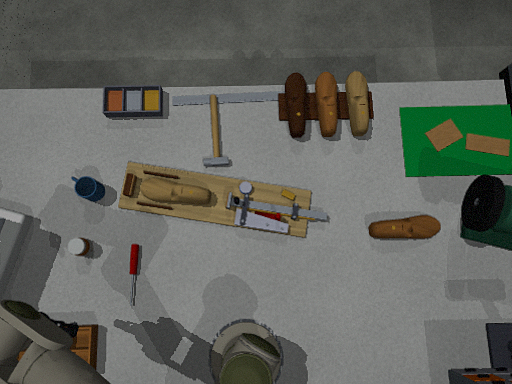

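```bash
python3 - <<'E'
import cv2,numpy as np
a=np.load("top0im.npy")[150:250,110:340]; cv2.imwrite("pics/t1.png",cv2.resize(a,None,fx=3.4,fy=3.4,interpolation=cv2.INTER_CUBIC))
a=np.load("side0im.npy")[130:270,180:310]; cv2.imwrite("pics/s1.png",cv2.resize(a,None,fx=4.2,fy=4.2,interpolation=cv2.INTER_CUBIC))
E
```

```text
(no output)
```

View pics/t1.png

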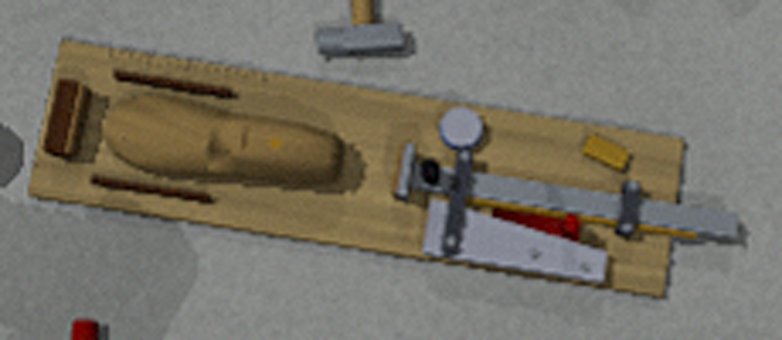

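View pics/s1.png

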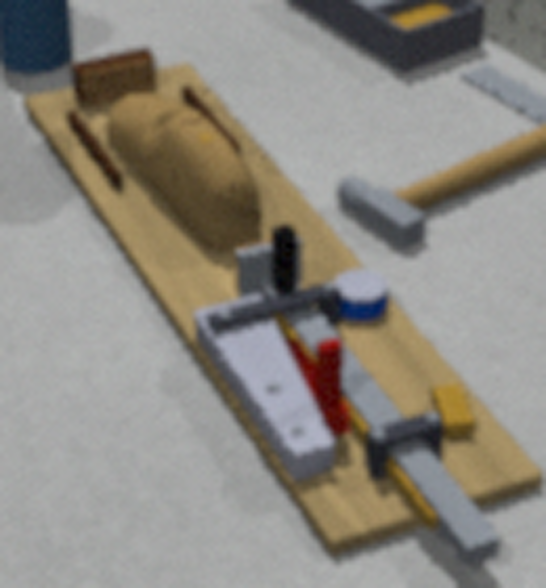

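The pictures show the board with the toe stop on the left (+y world), with crop corners at about (63,38), (30,197), (684,138) and (664,298). The knob is at (430,172) and the red tab at (572,227). I'll cast rays to get these positions.

```bash
cat > h.py <<'E'
import numpy as np,cv2
from station import robot
from scipy.spatial.transform import Rotation as R
def cast_cam(K,dist,uv):
    p=cv2.undistortPoints(np.array(uv,float).reshape(-1,1,2),K,np.array(dist)).reshape(-1,2)
    return np.c_[p[:,0],-p[:,1],-np.ones(len(p))]
def world_cam(name,pose=None):
    m=robot.camera_model(name)
    if name!="wrist": return m,np.linalg.inv(m["world_to_cam"])
    T=np.eye(4);T[:3,3]=pose[0];T[:3,:3]=R.from_rotvec(pose[1]).as_matrix()
    return m,T@m["tool_from_camera"]
def onto(name,uv,z,pose=None):
    m,T=world_cam(name,pose)
    d=cast_cam(m["K"],m["dist"],uv)@T[:3,:3].T
    o=T[:3,3]; s=(np.asarray(z)-o[2])/d[:,2]
    return o+d*np.reshape(s,(-1,1))
def project(name,P,pose=None):
    m,T=world_cam(name,pose)
    c=(np.c_[np.atleast_2d(P),np.ones(len(np.atleast_2d(P)))]@np.linalg.inv(T).T)[:,:3]
    q,_=cv2.projectPoints(c*[1,-1,-1],np.zeros(3),np.zeros(3),m["K"],np.array(m["dist"])); return q.reshape(-1,2)
E
python3 - <<'E'
from h import *
c=np.array([[63,38],[30,197],[684,138],[664,298]])/3.4+[110,150]
P=onto("top",c,.015);print(P.round(4))
print(np.linalg.norm(P[0]-P[2]),np.linalg.norm(P[1]-P[3]),np.linalg.norm(P[0]-P[1]),np.linalg.norm(P[2]-P[3]))
print(onto("top",np.array([[430,165],[572,218],[460,125]])/3.4+[110,150],[.091,.091,.037]))
s=np.array([[285,235],[330,350]])/4.2+[180,130]; print(onto("side",s,.091))
m=robot.camera_model("wrist");print(m)
E
```

```text
[[ 0.6641  0.3921  0.015 ]
 [ 0.4994  0.4206  0.015 ]
 [ 0.5444 -0.2428  0.015 ]
 [ 0.3817 -0.214   0.015 ]]
0.646039550213411 0.6453615477745122 0.16713784202553308 0.16524942836674905
[[ 0.50913118  0.01640639  0.091     ]
 [ 0.45448534 -0.1182175   0.091     ]
 [ 0.55881116 -0.01373393  0.037     ]]
[[ 0.50491731  0.00648734  0.091     ]
 [ 0.44847736 -0.125828    0.091     ]]
{'K': array([[326.68094596,   0.        , 262.91227432],
       [  0.        , 326.68094596, 189.47223855],
       [  0.        ,   0.        ,   1.        ]]), 'dist': array([-0.01570314,  0.        ,  0.        ,  0.        ,  0.        ]), 'tool_from_camera': array([[-1.73750052e-04,  9.64665620e-01,  2.63477155e-01,
         6.59874955e-02],
       [ 9.99999929e-01,  7.95320564e-05,  3.68260388e-04,
        -1.19463869e-03],
       [ 3.34293256e-04,  2.63477200e-01, -9.64665566e-01,
        -1.42004518e-01],
       [ 0.00000000e+00,  0.00000000e+00,  0.00000000e+00,
         1.00000000e+00]])}
```

```bash
cat >> h.py <<'E'
import json,os
A=np.deg2rad(10.4)
def setframe():
    global o,ex,ey
    o=np.zeros(2)
def tool_rot(a,s=1):
    # jig y direction = (sin a, cos a)
    jx=np.array([np.cos(a),-np.sin(a),0]);jy=np.array([np.sin(a),np.cos(a),0])
    M=np.c_[s*jy,s*jx,[0,0,-1]]
    return R.from_matrix(M).as_rotvec()
E
python3 - <<'E'
from h import *
print(R.from_rotvec(robot.get_eef_rot()).as_matrix().round(2))
for s in(1,-1):
    print(s,robot.solve_ik([.49,-.03,.33],tool_rot(A,s)),robot.solve_ik([.49,-.03,.07],tool_rot(A,s)),robot.solve_ik([.44,-.16,.07],tool_rot(A,s)))
E
```

```text
[[-0.95  0.31 -0.  ]
 [ 0.31  0.95 -0.  ]
 [ 0.   -0.   -1.  ]]
1 [-3.00325379e-01  1.84147037e-01  1.40800518e+00 -4.44089210e-16
  1.54944044e+00 -1.18811137e-01] [-3.00325379e-01  4.37453675e-01  1.79006138e+00 -4.44089210e-16
  9.14077596e-01 -1.18811137e-01] [-5.99803772e-01  3.96539403e-01  1.85626957e+00 -4.44089210e-16
  8.88783678e-01 -4.18289529e-01]
-1 None None [-5.99803772e-01  3.96539403e-01  1.85626957e+00 -4.44089210e-16
  8.88783678e-01  2.72330312e+00]
```

```bash
python3 - <<'E'
from h import *
robot.move_ptp([.50,-.01,.33],tool_rot(A,1))
p=[robot.get_tool_pos(),robot.get_eef_rot()]
im,d=robot.grab_frame("wrist")
np.savez("w0.npz",p=p,im=im,d=d);cv2.imwrite("pics/w0.png",cv2.resize(im,(768,576),interpolation=cv2.INTER_CUBIC))
print(p,robot.get_time())
E
```

```text
[array([ 0.49997072, -0.00932696,  0.32993489]), array([-2.41220284e+00, -2.01238606e+00, -8.74164763e-06])] 2.3667
```

View pics/w0.png

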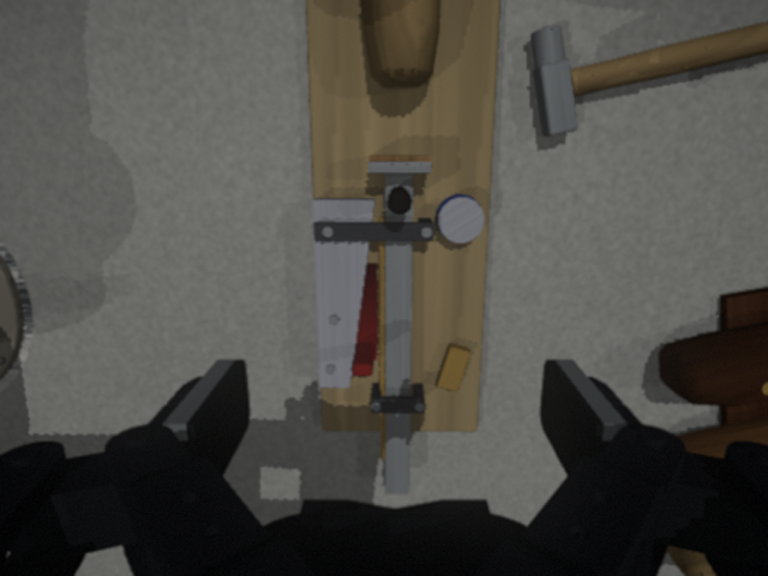

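The wrist view shows the knob at (400,198), the heel pad top at (400,165) and the last's heel at (400,85). The tab is near (362,365) and the back edge of the board is at row 431. I'll zoom in to measure them.

```bash
python3 - <<'E'
import cv2,numpy as np
im=np.load("w0.npz")["im"]
cv2.imwrite("pics/w0a.png",cv2.resize(im[90:190,200:340],None,fx=5.5,fy=5.5,interpolation=cv2.INTER_CUBIC))
cv2.imwrite("pics/w0b.png",cv2.resize(im[170:270,200:340],None,fx=5.5,fy=5.5,interpolation=cv2.INTER_CUBIC))
E
```

```text
(no output)
```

View pics/w0a.png

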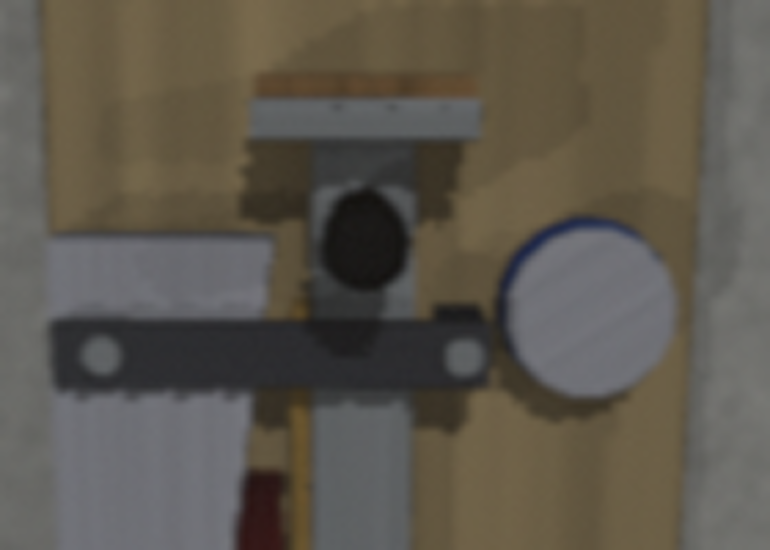

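View pics/w0b.png

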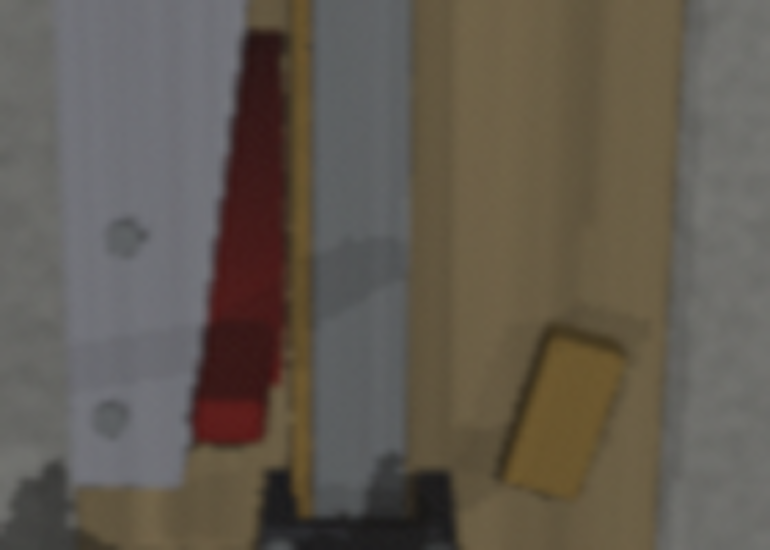

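```bash
python3 - <<'E'
from h import *
w=np.load("w0.npz");p=w["p"];d=w["d"]
f=lambda a,off:(np.array(a,float)+.5)/5.5-.5+off
A1=f([[366,248],[367,100],[250,100],[480,100],[588,310]],[200,90]); B1=f([[229,421],[192,421],[268,421],[229,400],[229,442],[120,487]],[200,170])
P=onto("wrist",A1,[.091,.060,.06,.06,.037],p);print(P.round(4))
Q=onto("wrist",B1,[.091]*5+[.04],p);print(Q.round(4))
# board: back edge and sides (768-scale)
c=(np.array([[322,431],[479,431],[309,60],[498,60],[400,85]])+.5)/1.5-.5
C=onto("wrist",c,[.015]*4+[.039],p);print(C.round(4), np.linalg.norm(C[0]-C[1]),np.linalg.norm(C[2]-C[3]))
m=robot.camera_model("wrist")
for uv in list(A1)+list(B1):
    z=d[int(round(uv[1])),int(round(uv[0]))]; M,T=world_cam("wrist",p)
    X=T[:3,:3]@(cast_cam(M["K"],M["dist"],[uv])[0]*z)+T[:3,3];print(X.round(4))
# frame
corn=onto("top",np.array([[63,38],[30,197],[684,138],[664,298]])/3.4+[110,150],.015)
back=(C[0]+C[1])/2; mid=(C[2]+C[3])/2; v=mid-back; a=np.arctan2(v[0],v[1]);print("a",np.degrees(a),back)
v=corn[:2].mean(0)-corn[2:].mean(0);print("a top",np.degrees(np.arctan2(v[0],v[1])),corn[2:].mean(0))
e=C[1]-C[0];print(np.degrees(np.arctan2(-e[1],e[0])))
E
```

```text
[[ 0.5088  0.0164  0.091 ]
 [ 0.5146  0.0454  0.06  ]
 [ 0.4889  0.05    0.06  ]
 [ 0.5393  0.0409  0.06  ]
 [ 0.5586 -0.0134  0.037 ]]
[[ 0.4529 -0.1161  0.091 ]
 [ 0.4445 -0.1145  0.091 ]
 [ 0.4618 -0.1177  0.091 ]
 [ 0.4539 -0.1109  0.091 ]
 [ 0.4518 -0.1213  0.091 ]
 [ 0.4128 -0.1525  0.04  ]]
[[ 0.3855 -0.212   0.015 ]
 [ 0.5484 -0.2417  0.015 ]
 [ 0.453   0.1425  0.015 ]
 [ 0.6133  0.1133  0.015 ]
 [ 0.5258  0.1057  0.039 ]] 0.16563730630260487 0.16293799888863522
[0.5088 0.0163 0.0901]
[0.5146 0.0453 0.0587]
[0.4889 0.05   0.0588]
[0.5423 0.0393 0.0144]
[ 0.5587 -0.0135  0.0361]
[ 0.4529 -0.1161  0.0909]
[ 0.4442 -0.1151  0.0896]
[ 0.4516 -0.1525  0.0141]
[ 0.4534 -0.1123  0.0877]
[ 0.4516 -0.1219  0.0897]
[ 0.4128 -0.1525  0.0399]
a 10.567615861541913 [ 0.46694724 -0.22684733  0.015     ]
a top 10.591791004492825 [ 0.46302889 -0.22838457  0.015     ]
10.327766202029874
```

Top, wrist and depth readings agree to within about 4 mm, and the jig is yawed 10.5°. The pad-to-heel gap is about 55 mm. Next I'll push the knob from behind with the fingers closed.

```bash
cat >> h.py <<'E'
a=np.deg2rad(10.5); EX=np.array([np.cos(a),-np.sin(a),0]); EY=np.array([np.sin(a),np.cos(a),0])
KN=np.array([.5088,.0164,0]); TAB=np.array([.4529,-.1161,0])
Z=lambda z:np.array([0,0,z])
def F(): 
    return np.mean([robot.get_contact_force() for _ in range(1)],axis=0)
E
python3 - <<'E'
from h import *
robot.close_gripper(30)
robot.move_ptp(KN-.045*EY+Z(.13),tool_rot(a))
robot.line_to(KN-.045*EY+Z(.064),max_speed=.1,contact_N=5)
robot.hold(.2); f0=F(); print("free",f0,robot.get_time(),robot.get_tool_pos(),robot.get_width())
np.save("f0.npy",f0)
hit=robot.line_to(KN+(.025)*EY+Z(.064),max_speed=.05,contact_N=11)
robot.hold(.15); f=F(); print(hit,(f-f0)@EY,f-f0,robot.get_time(),(robot.get_tool_pos()-KN)@EY)
im,d=robot.grab_frame("top");cv2.imwrite("pics/t2.png",cv2.resize(im[150:250,110:340],None,fx=3.4,fy=3.4,interpolation=cv2.INTER_CUBIC))
E
```

```text
free [0.1925263  0.60300935 0.65784297] 4.9583 [ 0.50089785 -0.02793019  0.06455127] 0.00032585548479630136
False -0.9459403656632247 [-0.13866798 -0.93634939 -1.11403285] 6.6583 0.02501479167118611
```

View pics/t2.png

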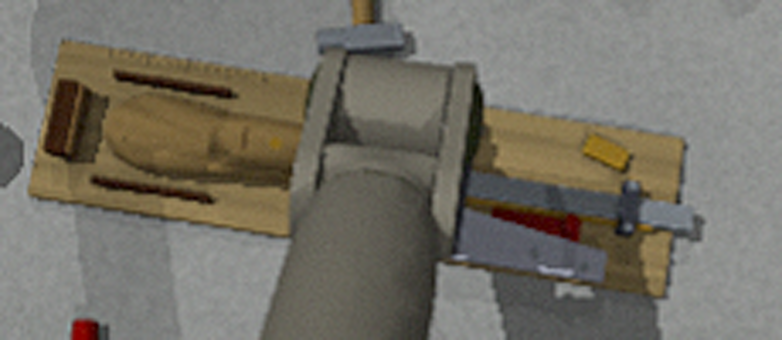

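The bar's end has moved from x≈740 to x≈695 in the crop, about 46 mm, as expected. I'll now push slowly until the force rises.

```bash
python3 - <<'E'
from h import *
f0=np.load("f0.npy"); f1=F(); 
s=.025
thr=12.5-max(0,-(f1-f0)@EY)
hit=robot.line_to(KN+.075*EY+Z(.064),max_speed=.008,contact_N=thr)
f=F();print(hit,thr,(f-f0)@EY,(robot.get_tool_pos()-KN)@EY,robot.get_time())
for i in range(3):
    robot.hold(.12);print((F()-f0)@EY)
E
```

```text
True 11.200026698623654 -2.476771682014022 0.061742483248265846 10.825
-1.425461405844713
-1.1830500071019905
-0.4663729181286867
```

```bash
python3 - <<'E'
from h import *
im,d=robot.grab_frame("top");cv2.imwrite("pics/t3.png",cv2.resize(im[150:250,110:340],None,fx=3.4,fy=3.4,interpolation=cv2.INTER_CUBIC))
im,d=robot.grab_frame("side");cv2.imwrite("pics/s3.png",cv2.resize(im[130:270,180:310],None,fx=4.2,fy=4.2,interpolation=cv2.INTER_CUBIC))
E
```

```text
(no output)
```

View pics/t3.png

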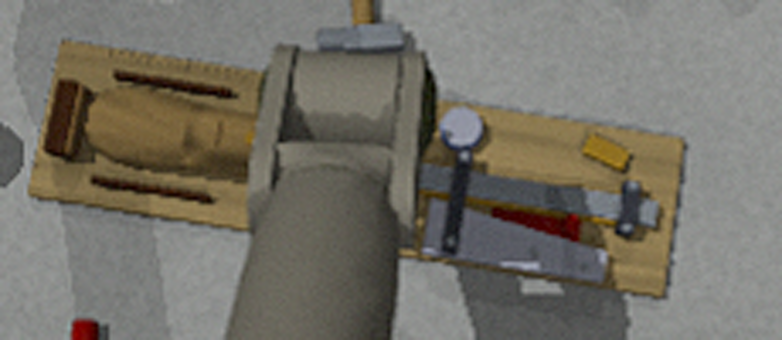

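View pics/s3.png

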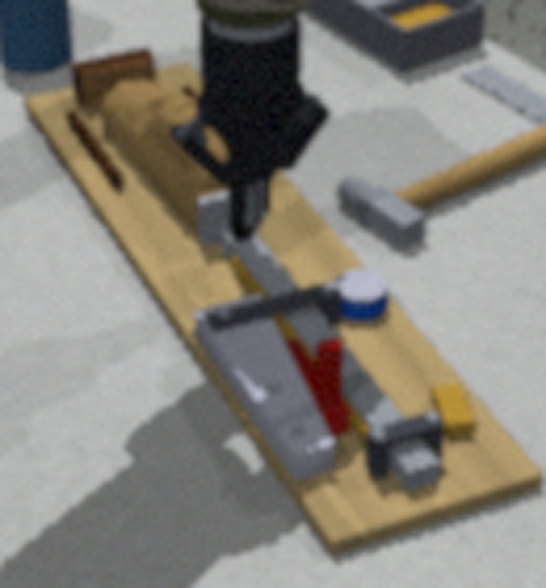

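The toe now touches the stop's face at x≈87 in the top crop, having moved about 16 mm. I'll push once more to confirm it's snug.

```bash
python3 - <<'E'
from h import *
f0=np.load("f0.npy"); f1=F(); 
thr=12.5-max(0,-(f1-f0)@EY)
hit=robot.line_to(KN+.075*EY+Z(.064),max_speed=.008,contact_N=thr)
print(hit,thr,(F()-f0)@EY,(robot.get_tool_pos()-KN)@EY,robot.get_time())
robot.hold(.3);print((F()-f0)@EY)
robot.line_to(KN+.045*EY+Z(.064),max_speed=.1)
robot.line_to(KN+.045*EY+Z(.125),max_speed=.2)
# approach behind tab
robot.move_ptp(TAB-.045*EY+Z(.13),tool_rot(a))
robot.line_to(TAB-.045*EY+Z(.066),max_speed=.12,contact_N=5)
robot.hold(.2); f0=F();np.save("f0b.npy",f0);print(f0,robot.get_time(),robot.get_tool_pos())
im,d=robot.grab_frame("side");cv2.imwrite("pics/s4.png",cv2.resize(im[130:270,180:310],None,fx=4.2,fy=4.2,interpolation=cv2.INTER_CUBIC))
im,d=robot.grab_frame("top");cv2.imwrite("pics/t4.png",cv2.resize(im[150:250,110:340],None,fx=3.4,fy=3.4,interpolation=cv2.INTER_CUBIC))
E
```

```text
True 11.5775322965965 -2.044812519362362 0.06166799963524648 11.8333
-2.808640658146711
[-0.31986384  0.03825636  0.45100875] 14.7167 [ 0.44506162 -0.16049354  0.0666502 ]
```

View pics/s4.png

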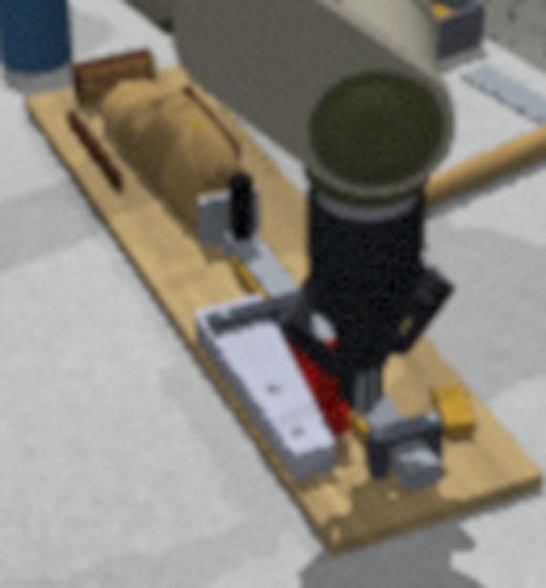

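View pics/t4.png

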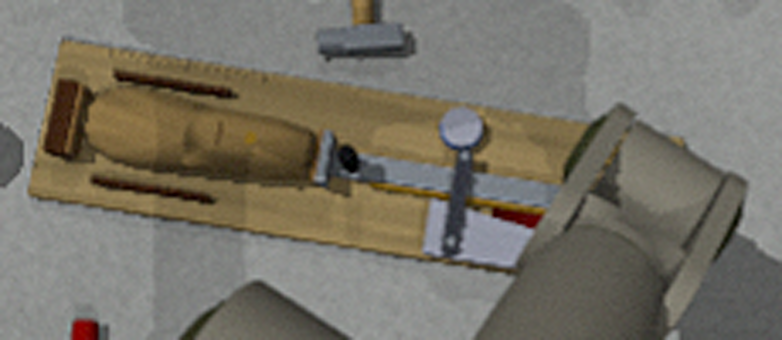

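The last is nipped between the stop and the pad, and it stayed there after release. Next I'll push the tab along the ramp direction, stopping at about 16 N.

```bash
python3 - <<'E'
from h import *
f0=np.load("f0b.npy"); W=np.sin(np.deg2rad(8))*EX+np.cos(np.deg2rad(8))*EY
b=TAB+Z(.066)
print(robot.line_to(b-.022*W,max_speed=.04,contact_N=4))
hit=robot.line_to(b+.035*W,max_speed=.007,contact_N=16)
print(hit,(F()-f0)@W,(robot.get_tool_pos()-b)@W,robot.get_time())
robot.hold(.3);print((F()-f0)@W)
E
```

```text
False
True -2.7591465845305287 0.0012525228765144203 19.4667
-3.9008457568169215
```

```bash
python3 - <<'E'
from h import *
f0=np.load("f0b.npy"); W=np.sin(np.deg2rad(8))*EX+np.cos(np.deg2rad(8))*EY
b=TAB+Z(.066)
r=-(F()-f0)@W
hit=robot.line_to(b+.035*W,max_speed=.007,contact_N=16.5-max(0,r))
print(r,hit,(robot.get_tool_pos()-b)@W,robot.get_time())
robot.hold(.3)
robot.line_to(b-.045*EY,max_speed=.1)
robot.line_to(b-.045*EY+Z(.08),max_speed=.2)
robot.move_ptp([.50,-.01,.33],tool_rot(A,1))
p=[robot.get_tool_pos(),robot.get_eef_rot()]
im,d=robot.grab_frame("wrist");np.savez("w5.npz",p=p,im=im,d=d);cv2.imwrite("pics/w5.png",cv2.resize(im,(768,576),interpolation=cv2.INTER_CUBIC))
im,d=robot.grab_frame("side");cv2.imwrite("pics/s5.png",cv2.resize(im[130:270,180:310],None,fx=4.2,fy=4.2,interpolation=cv2.INTER_CUBIC))
print(robot.get_time())
E
```

```text
3.9008457568169215 True 0.0013443356516614309 20.775
23.3
```

View pics/w5.png

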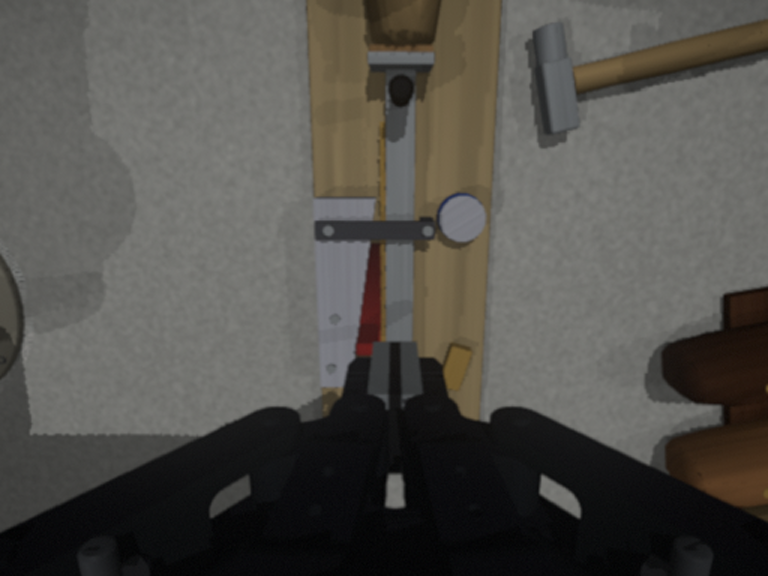

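View pics/s5.png

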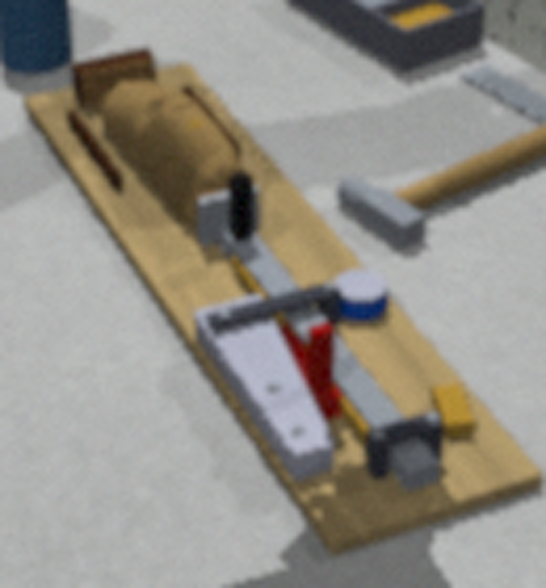

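The wedge's inner face meets the brass strip (380,300), the pad is against the heel (400,48), and the tin, spacer and hammer haven't moved. I'm handing in.

```bash
python3 - <<'E'
from h import *
robot.job_done();print(robot.get_time())
E
```

```text
the job is handed in; nothing more can be done
the job is handed in; nothing more can be done
```

The last is clamped in the jig, and I handed the job in with the robot clock a little past 23.3 s of the 48 s allowed. No verdict came back, so success rests on my own checks below.

- **Bar:** I pushed the knob from behind with closed fingers until the force reached about 12.5 N. A second push stopped at the same spot, within 0.1 mm. After I let go, the pictures show the toe at the stop and the pad against the heel.
- **Wedge:** I pushed the tab along the ramp until it stopped at about 16 N. A second push, set to stop at 16.5 N, ended at the same place within 0.1 mm, so it is jammed. The last picture shows the wedge against the brass strip.
- **Other things:** The tin, spacer and hammer look unmoved, and the arm ended clear of the jig. I did not look closely at the other objects; the arm never went near them at bench height.

**Less certain points:**
- **Forces:** The force reading fell to 1–4 N as soon as each push stopped. The 12.5 N and 16 N figures are therefore peaks at the stop, not held forces. The force left in the released wedge could not be measured directly.
- **Positions:** In the first pictures the side view put the knob and tab 5 to 10 mm off the other two views, because I picked those points only roughly. I used the wrist and top views, which agreed with each other to within about 4 mm.

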